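# Clamp a copper-faced plaque in the spring-flap plaque holder

### The arm

A 6-joint arm with a two-finger parallel gripper is mounted at the origin on the work surface. World frame = base frame: x ahead of the robot, y to its left, z up, the work surface at z = 0. Lengths are in m, angles in rad, forces in N, time in s.
With the tool pointing down it reaches from about 0.3 to 0.775 m from the base axis. Payload 14.6 kg.
Tool frame: the origin (TCP) lies on the centre line of the jaws, within the pads' length; the fingertips stand 19 mm ahead of it and the grasp point (between the pads) is the TCP; z points along the fingers, x is the direction in which the jaws open and shut, and the axes are right-handed (so a half turn about z gives the same grasp; the last joint's range is limited). The gripper opens to 94 mm and grips with 3 to 60 N. Pads are 16 mm wide; open, the fingers measure 119 mm over their backs; the gripper's body (75 mm by 177 mm) begins 78 mm behind the grasp point.
Start: joints at [-1.171, 0.3, 1.521, -0, 1.321, -0.067], TCP at [0.248, -0.491, 0.188] pointing down, gripper open.
Joint ranges: [-3.03, 3.03], [-0.79, 2.21], [0.23, 2.52], [-1.04, 4.18], [0, 3.07], [-2.55, 2.55]. Speed limits (rad/s): [2.22, 2.22, 2.57, 3.14, 3.14, 3.14].

### API

Orientations are given as [roll, pitch, yaw] about the fixed x, y, z axes, in that order (R = Rz(yaw) Ry(pitch) Rx(roll)).
In Python, from station import ctrl, imaging gives the robot as it stands.
- The arm moves only by the shell command python3 -m handwheel 'ROWS' [OPENING] [FORCE]. ROWS is JSON, a list that holds one entry, the list of rows, each a list of 4 numbers: the shift along the tool's x, y, z in m, then the turn about the tool's z in rad. A call has 1 to 10 rows; each row shifts and turns the pose as measured when the row begins, along the tool's axes as they then stand; what a row does not reach is not made up. A row lasts 1/10 s, in which the tool goes at most 50 mm and 8.59 degrees, less where a joint would pass 70% of its speed; a pose out of reach is approached as far as the arm can. A call is refused whole if a number of a shift passes 0.05 or a number of a turn 0.15, either way. A call with a gripper value outside its range is refused whole. OPENING is the finger opening in m, from 0 to 0.094, set as the call begins (- or left out, the last holds). The fingers move at their own pace and stop on an object; FORCE is the grip in N (left out, the last holds). Time passes only in rows, so rows that do not move let the fingers close. It gives the time, the measured TCP pose, the force and the opening at its end, in the units of the state.
- ctrl.get_obs(): the state, without advancing time (a new reading comes with each control period).
- imaging.camera(name): name is "scene" or "side" or "wrist"; returns the picture (384x512x3 uint8, red, green, blue); there is no depth.
- imaging.camera_model(name): a dict with "camera_matrix" (3x3 intrinsics, pixels), "k1" (the pictures are not rectified: a ray, as slopes to the right and down, at radius r is drawn at 1 + k1 r^2 times it, then the intrinsics apply), "position" and "attitude" of the camera in the world. Camera axes: x right, y up, looking along -z (the intrinsics and any distortion apply to the point x, -y, -z); pixel columns grow to the right and rows downward; lengths in m; the calibration is good to about 2 mm. A picture is of the moment at which its call begins: read the wrist's pose just before it. camera_model takes no time and is no camera call; for the wrist camera it gives the pose at the moment of the call.
- ctrl.hand_in(): hands the job in, once; it reports no verdict.
The state is a dict: "time_s": time; "qpos": joint angles; "joint_vel": joint speeds; "tau": joint torques, N m; "ee_pos": TCP position; "eef_rot": TCP orientation; "force": force on the tool from outside, world axes, zero at the start; "moment": the same for the moment, N m; "grip_width": finger opening in m.
Only numpy, scipy, OpenCV 4.12 (cv2) and the standard library are available. Lean on these libraries where they do the work, as an engineer would, in place of code of your own. Each camera call takes 0.05 s, during which the arm holds its last target. There are 200 camera calls.

### The job

Clamp the copper-faced plaque in the wooden plaque holder, ready for engraving: with one fingertip press the holder's long spring bar down and keep it down so that the clamp flap stands well clear, and meanwhile with the other fingertip push the plaque along its channel, under the raised flap, until it is fully home against the end stop. Only then let the bar come up so that the flap closes on the plaque, and move the hand clear. Do not grip or lift the plaque, do not let the flap scrape over its copper face while it slides, and leave the other things on the bench alone.

Things in the scene. Friction and masses are not known exactly. Their poses are not given: they have to be found in the camera images.
- holder: Plaque holder, fixed to the bench: dark hardwood board 170 (x) x 94 (y) x 20 mm. Origin: centre of its underside on the bench; z up; x runs along the channel from its open end to the end stop. Numbers below are mm in this frame. On its left side a spring clamp (bent sheet 2.5 thick) hinges on a line along x at y = 39, z = 32: press bar to the left, clamp flap to the right.
- channel (a point): Point on the channel floor (board top, z = 20) at x = 0, y = -4, the channel's middle. Walls: at y = -35 a guide strip 8 wide, 6 high; at y = 27 a fence 8 wide, 10 high; both from x = -85 to 55; 62 clear between them.
- end_stop (a point): Point at x = 55, y = -4, z = 25 on the face of the steel end stop, 10 high, across the channel's far end. Plaque home: its origin at x = 30, y = -4, z = 20, its rear edge at x = 5, 10 in front of the flap.
- press_bar (a point): Point on top of the press bar, 26 from the hinge line, at x = -15. Moves with the bar, which spans x = -85 to 57 and y = 44 to 72 and overhangs the board's edge (y = 47) with nothing under it. It may be pressed anywhere along its length, and a fingertip can slide along it.
- flap_lip (a point): Point under the lip of the clamp flap, mid-length. Moves with the flap, which spans x = 15 to 57 and reaches from the hinge over the channel to the lip at y = 5. Shut, its end face blocks the plaque.
- flap (a joint): Clamp hinge, rad. 0 shut: lip 6 mm above channel floor; bar slopes up outwards 0.42 rad, its top 25 above the floor at y = 65. Pressing the bar opens: 0.26 lip on the plaque's face, 0.35 clear by 2.5 mm, 0.90 limit. A flat fingertip 15 wide centred at y = 65 with its end 12 above the floor holds about 0.49; 10, 0.59; 8, 0.70: both fingertips may be at one height. About 3 N to start, 9 N wide open; springs shut.
- plaque: Pale wood block with a copper sheet pinned on top, 50 (x, along the channel) x 60 (y) x 15 mm high, about 80 g, loose. Origin: centre of its underside; z up; x as the holder's x. It starts in the channel in front of the flap, its origin at x = -28 to -14 of the holder.
- screwdriver: Bystander: screwdriver with a yellow handle lying on the bench left of the holder. Origin under its middle.
- dish: Bystander: round glass dish, 76 mm across, 26 mm high, with wire rings in it, right of the holder. Origin: centre of its underside.
- offcut: Bystander: bare wood offcut 75 x 42 x 22 mm on the bench, right of the holder. Origin: centre of its underside.
- hammer: Bystander: hammer lying on the bench to the right. Origin under its middle.
Mind the look-alikes: they are no part of the job. Leave any pink or red look-alike of the plaque alone.

How it is judged:
On the way, in this order (a step that is already met when the one before it is completed fails the run):
1. a fingertip presses the bar and holds the flap clear while the plaque is still in front of it (value of joint flap above 0.32 rad and contact force between the fingers and flap above 0.5 N and x of plaque in the frame of holder below -0.009 m), for 0.2 s.
2. the plaque, pushed by a fingertip, is home against the end stop while a fingertip still holds the flap clear of it (value of joint flap above 0.3 rad and contact force between the fingers and flap above 0.5 N and contact force between the fingers and plaque above 0.1 N and x of plaque in the frame of holder above 0.0265 m), for 0.1 s.
At the end, for the whole second after the job is handed in: The plaque lies flat in the channel, within 3.5 mm of the end stop, at rest, and the released flap bears on its face (hinge 0.20 to 0.31 rad) (x of plaque in the frame of holder between 0.0265 and 0.032 m and z of plaque in the frame of holder between 0.017 and 0.023 m and angle between plaque's own z axis and vertical below 0.06 rad and angle between the x axis of plaque and the x axis of holder, either way round below 0.06 rad and value of joint flap between 0.2 and 0.31 rad and contact force between flap and plaque above 0.5 N and linear speed of plaque below 0.01 m/s); the robot touches nothing.
It fails at once if the plaque is lifted out of the channel or tipped up (z of plaque in the frame of holder above 0.028 m or angle between plaque's own z axis and vertical above 0.2 rad).
It fails at once if the flap scrapes over the plaque's face: the plaque slides under it while it is not held clear (value of joint flap below 0.275 rad and x of plaque in the frame of holder above -0.006 m and linear speed of plaque above 0.03 m/s).
It fails at once if a bystander is disturbed (distance of any of screwdriver, dish, offcut, hammer from where it was at the start of the episode above 0.02 m).
It also fails if it takes over 38 s, if anything falls off the work surface, if the arm or the gripper's body presses on something with over 40 N, if the wrist force passes 120 N, or if a joint passes its speed limit or range.

## Working session

There is one attempt and no reset: what is moved stays moved. The work goes in short steps, Python scripts to look and compute and a shell command to move; the robot and the scene stay as the last step left them, time stands still between calls to the robot, and variables do not carry over. Pictures are saved under pics/ and viewed, about 8 in all and at most 12, crops included, and the job is handed in when it is done.

```bash
mkdir -p pics
python3 - <<'E'
from station import ctrl, imaging
import cv2, numpy as np
o=ctrl.get_obs(); print(o)
for n in ("scene","side"):
    im=imaging.camera(n); cv2.imwrite(f"pics/{n}0.png",cv2.resize(im[:,:,::-1],(800,600),interpolation=cv2.INTER_CUBIC))
    print(imaging.camera_model(n))
E
```

```text
{'time_s': 0.0, 'qpos': array([-1.17062544e+00,  3.00457492e-01,  1.52158001e+00, -8.37915766e-06,
        1.32073476e+00, -6.65921398e-02]), 'joint_vel': array([-5.18198437e-04,  6.71768831e-04, -2.96505716e-04, -1.08032742e-03,
       -6.71501210e-05, -4.34039525e-04]), 'tau': array([-4.19859134e-03, -5.31813276e+01, -3.52743816e+01,  7.06927897e-02,
        2.44660873e-02, -1.15788298e-04]), 'ee_pos': array([ 0.24738361, -0.49089626,  0.18709427]), 'eef_rot': array([-3.14152226e+00,  1.17753070e-03, -1.10403118e+00]), 'force': array([ 0.89558355, -0.33534778,  1.37539867]), 'moment': array([ 0.04409077,  0.02703699, -0.02645895]), 'grip_width': 0.09399010630443924}
{'camera_matrix': array([[415.3373181 ,   0.        , 249.364773  ],
       [  0.        , 415.3373181 , 195.97638765],
       [  0.        ,   0.        ,   1.        ]]), 'k1': 0.03163672038807285, 'position': array([1.44832346, 0.17201871, 0.64550623]), 'attitude': array([ 0.99442706, -0.01319552,  1.77311034])}
{'camera_matrix': array([[378.31737742,   0.        , 253.58223757],
       [  0.        , 378.31737742, 189.58056877],
       [  0.        ,   0.        ,   1.        ]]), 'k1': -0.03827519855938597, 'position': array([0.41836019, 0.60655873, 0.69035292]), 'attitude': array([ 0.79739263,  0.00503929, -2.91670743])}
```

View pics/scene0.png

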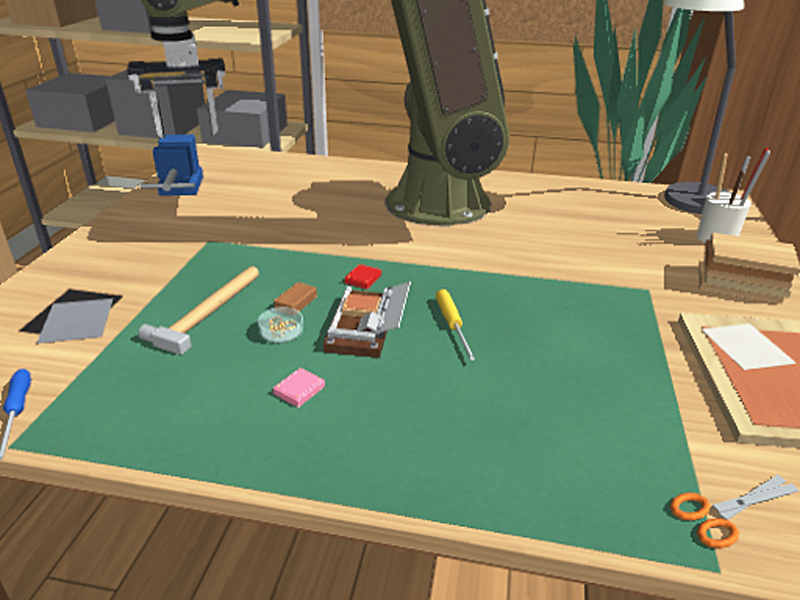

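View pics/side0.png

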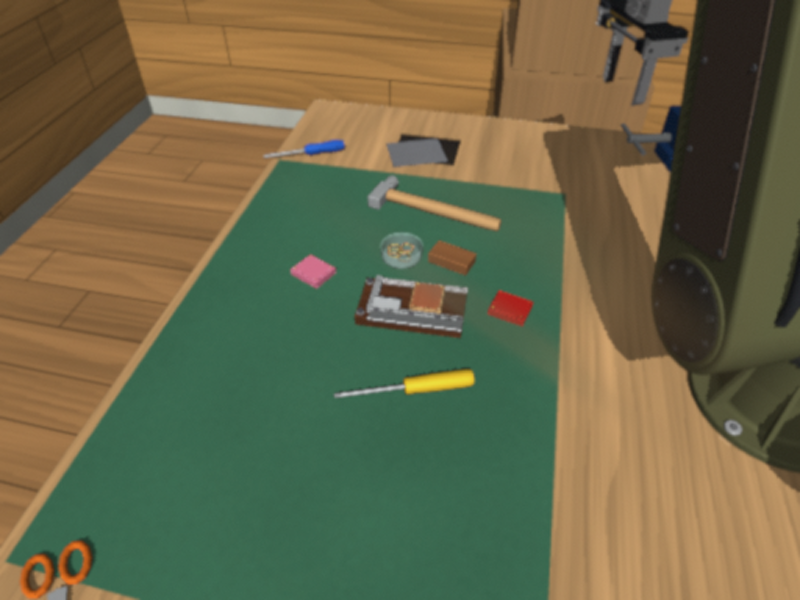

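The scene view (800x600 scale) shows the holder at about (365,315): end stop nearest the camera, bar on the right (+y), copper plaque at (362,303). In the side view it is at about (412,305). A red look-alike sits by the open end. I'll enlarge both views.

Run:
```python
from station import ctrl, imaging
import cv2, numpy as np
a=imaging.camera("scene")[165:240,190:275,::-1]; b=imaging.camera("side")[165:225,215:350,::-1]
cv2.imwrite("pics/c1.png",cv2.resize(a,None,fx=8,fy=8,interpolation=cv2.INTER_CUBIC)[:600])
cv2.imwrite("pics/c2.png",cv2.resize(b,None,fx=5.9,fy=5.9,interpolation=cv2.INTER_CUBIC))
```

```text
(no output)
```

View pics/c1.png

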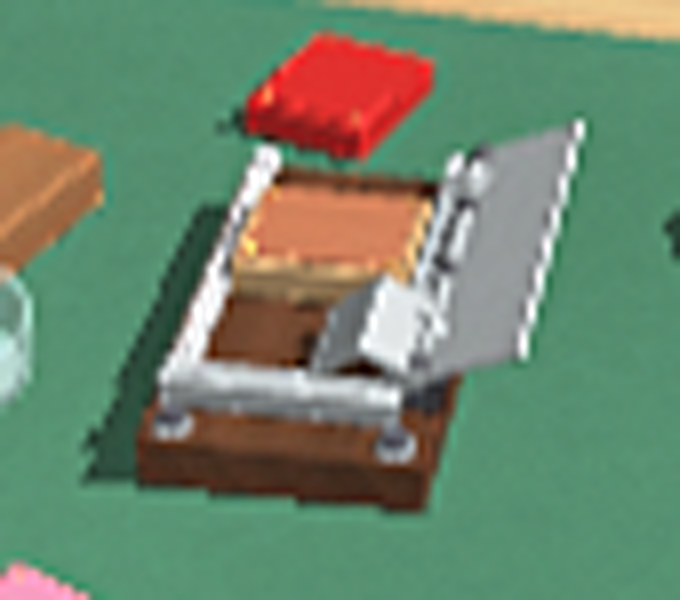

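View pics/c2.png

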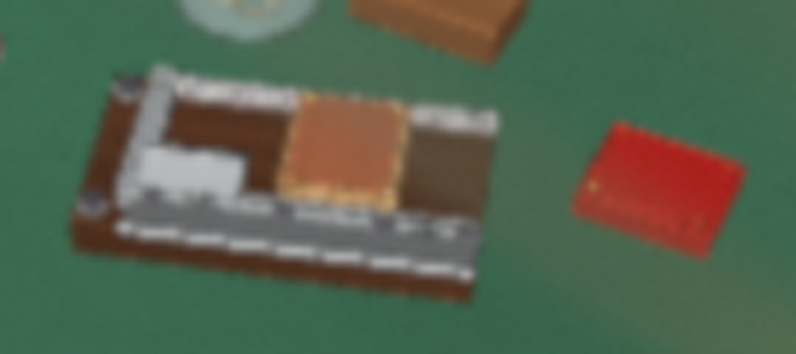

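```bash
cat > h.py <<'E'
import numpy as np, cv2
from scipy.spatial.transform import Rotation as R
from scipy.optimize import least_squares
from station import ctrl, imaging
def proj(m,P):
    p=(np.atleast_2d(P)-m["position"])@R.from_euler("xyz",m["attitude"]).as_matrix()
    s=np.c_[p[:,0],-p[:,1]]/-p[:,2:]
    s*=1+m["k1"]*(s**2).sum(1,keepdims=True)
    K=m["camera_matrix"]; return s*[K[0,0],K[1,1]]+K[:2,2]
def h2w(q,P): 
    c,s=np.cos(q[2]),np.sin(q[2]); P=np.atleast_2d(P)/1000
    return P@np.array([[c,s,0],[-s,c,0],[0,0,1]])+[q[0],q[1],0]
E
python3 - <<'E'
from h import *
S=[((85,-47,0),(138,485)),((85,47,0),(425,510)),((85,-47,20),(145,432)),((85,47,20),(437,465)),((-85,-39,26),(258,150)),((-85,72,48),(582,122)),((57,72,48),(523,355))]
D=[((-85,72,48),(470,272)),((57,72,48),(120,228)),((-85,-39,26),(496,113)),((85,47,0),(72,250)),((-85,47,0),(472,300))]
ms,md=imaging.camera_model("scene"),imaging.camera_model("side")
A=np.array([a for a,_ in S]);B=np.array([b for _,b in S])/8+[190,165]
C=np.array([a for a,_ in D]);E=np.array([b for _,b in D])/5.9+[215,165]
f=lambda q:np.r_[proj(ms,h2w(q,A))-B,proj(md,h2w(q,C))-E].ravel()
r=least_squares(f,[.5,-.05,0],loss="soft_l1");q=r.x;print(q,f(q).reshape(-1,2).round(1).tolist())
# plaque: x from top corners
PS=np.array([(270,185),(437,200),(240,262),(410,280)])/8+[190,165]
PD=np.array([(410,105),(397,203),(300,95),(280,190)])/5.9+[215,165]
def g(x):
    P=h2w(q,[(x[0]-25,x[1]-30,35),(x[0]-25,x[1]+30,35),(x[0]+25,x[1]-30,35),(x[0]+25,x[1]+30,35)])
    return np.r_[proj(ms,P)-PS,proj(md,P)-PD].ravel()
r=least_squares(g,[-20,-4.],loss="soft_l1");print(r.x,g(r.x).reshape(-1,2).round(1).tolist())
np.save("q.npy",q)
E
```

```text
[ 0.54735051 -0.05414931  0.05940016] [[0.1, 0.2], [0.5, 0.7], [-1.1, 0.5], [-1.0, -0.0], [0.9, -0.3], [-0.9, -0.2], [-0.2, -0.8], [1.0, -0.4], [-0.2, -0.1], [-0.2, 0.7], [-0.4, 1.0], [0.1, 0.7]]
[-24.42785276  -1.04505812] [[-0.4, -0.7], [0.1, -0.7], [-0.2, -0.6], [0.6, -0.8], [0.3, 0.0], [-0.2, 0.2], [-0.7, -0.4], [-0.8, 0.1]]
```

```bash
python3 -m handwheel '[[[0,0,0,0.136],[0,0,0,0.136],[0,0,0,0.136],[-0.04,-0.023,0,0],[-0.045,-0.025,0,0],[-0.045,-0.025,0,0],[-0.045,-0.025,0,0],[-0.045,-0.025,0,0],[-0.045,-0.025,0,0],[-0.045,-0.025,0,0]]]' 0.0565 20
cat > st.py <<'E'
from h import *
q=np.load("q.npy");o=ctrl.get_obs();p=o["ee_pos"];c,s=np.cos(q[2]),np.sin(q[2])
d=p[:2]-q[:2];print("t %.2f hx %.1f hy %.1f tip above floor %.1f"%(o["time_s"],1e3*(c*d[0]+s*d[1]),1e3*(-s*d[0]+c*d[1]),1e3*p[2]-39),"yawerr %.3f"%(o["eef_rot"][2]-(q[2]-np.pi/2)),o["eef_rot"].round(3),o["force"].round(1),round(o["grip_width"],4))
E
python3 st.py
```

```text
time_s: 1.2
ee_pos: [0.4026, -0.1799, 0.1858]
eef_rot: [3.14, 0.003, -1.538]
force: [1.4, -1.3, -0.2]
grip_width: 0.0564
t 1.20 hx -152.0 hy -116.9 tip above floor 146.8 yawerr -0.027 [ 3.140e+00  3.000e-03 -1.538e+00] [ 1.4 -1.3 -0.2] 0.0564
```

```bash
python3 -m handwheel '[[[-0.04,-0.022,0,-0.027],[-0.04,-0.022,0,0],[-0.04,-0.022,0,0],[-0.027,-0.016,0,0],[0,0,0.04,0],[0,0,0.035,0],[0,0,0,0]]]'; python3 st.py
python3 - <<'E'
from h import *
for n in ("scene","wrist"):
    im=imaging.camera(n)[:,:,::-1]
    if n=="scene": im=cv2.resize(im[130:250,190:290],None,fx=5,fy=5,interpolation=cv2.INTER_CUBIC)
    cv2.imwrite(f"pics/{n}2.png",im)
q=np.load("q.npy");m=imaging.camera_model("wrist");print(m["position"])
for P in [(-85,72,48),(57,72,48),(-85,-39,26),(55,-39,26),(-85,31,30),(-49.4,-34,35),(-49.4,26,35),(55,-4,30)]: print(P,proj(m,h2w(q,P)).round(0))
E
```

```text
time_s: 1.9
ee_pos: [0.4804, -0.0155, 0.1101]
eef_rot: [-3.139, 0.003, -1.502]
force: [0.6, -0.0, 0.4]
grip_width: 0.057
t 1.90 hx -64.5 hy 42.6 tip above floor 71.1 yawerr 0.009 [-3.139e+00  3.000e-03 -1.502e+00] [ 0.6 -0.   0.4] 0.057
[ 0.55895994 -0.0116107   0.31265678]
(-85, 72, 48) [[217. 225.]]
(57, 72, 48) [[213.  48.]]
(-85, -39, 26) [[338. 218.]]
(55, -39, 26) [[351.  56.]]
(-85, 31, 30) [[263. 219.]]
(-49.4, -34, 35) [[338. 183.]]
(-49.4, 26, 35) [[270. 182.]]
(55, -4, 30) [[309.  55.]]
```

View pics/wrist2.png

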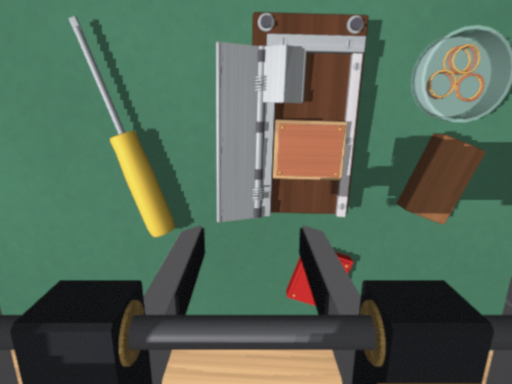

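View pics/scene2.png

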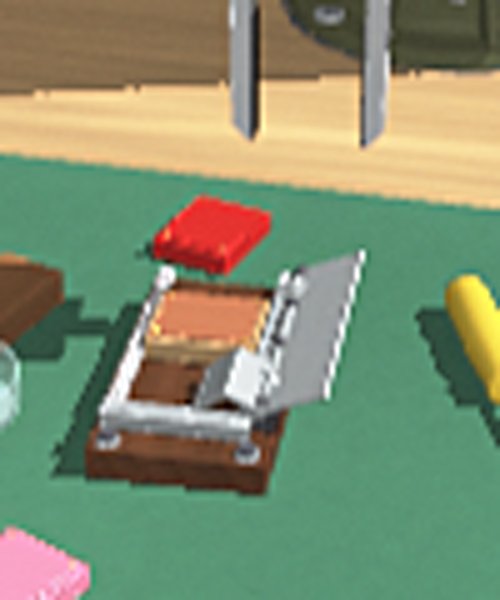

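The wrist view shows the bar's outer edge running (219,221)–(217,43), the guide's near end at (337–347,216), and plaque corners at (274,178), (344,181), (276,121) and (348,122). I'll refit, because the wall positions in the task are inner faces.

```bash
python3 - <<'E'
from h import *
S=[((85,-47,0),(138,485)),((85,47,0),(425,510)),((85,-47,20),(145,432)),((85,47,20),(437,465)),((-85,-43,26),(258,150)),((-85,72,48),(582,122)),((57,72,48),(523,355))]
D=[((-85,72,48),(470,272)),((57,72,48),(120,228)),((-85,-43,26),(496,113)),((85,47,0),(72,250)),((-85,47,0),(472,300))]
W=[((-85,72,48),(219,221)),((57,72,48),(217,43)),((-85,-43,26),(347,216)),((-85,-35,26),(337,215)),((85,-47,20),(367,14)),((85,47,20),(253,13))]
ms,md,mw=[imaging.camera_model(n) for n in("scene","side","wrist")]
sp=lambda L,k,o:(np.array([a for a,_ in L]),np.array([b for _,b in L])/k+o)
sets=[(ms,*sp(S,8,[190,165])),(md,*sp(D,5.9,[215,165])),(mw,*sp(W,1,[0,0]))]
f=lambda q:np.concatenate([proj(m,h2w(q,a))-b for m,a,b in sets]).ravel()
r=least_squares(f,[.5,-.05,0],loss="soft_l1");q=r.x;print(q,f(q).reshape(-1,2).round(1).tolist())
PS=np.array([(270,185),(437,200),(240,262),(410,280)])/8+[190,165]
PD=np.array([(410,105),(397,203),(300,95),(280,190)])/5.9+[215,165]
PW=np.array([(344,181),(274,178),(348,122),(276,121)])
def g(x):
    P=h2w(q,[(x[0]+i,x[1]+j,35) for i in(-25,25) for j in(-30,30)])
    return np.r_[proj(ms,P)-PS,proj(md,P)-PD,proj(mw,P)-PW].ravel()
r=least_squares(g,[-20,-4.],loss="soft_l1");print(r.x,g(r.x).reshape(-1,2).round(1).tolist())
np.save("q.npy",q)
p=ctrl.get_obs()["ee_pos"];Rm=R.from_euler("xyz",ctrl.get_obs()["eef_rot"]).as_matrix()
print(proj(mw,[p+Rm@[x,0,.019] for x in(-.028,.028)]))
E
python3 st.py
```

```text
[ 0.55012037 -0.05691792  0.05211018] [[-1.5, 0.6], [-1.1, 1.2], [-2.7, 0.9], [-2.6, 0.5], [-1.4, -0.1], [-1.9, 0.3], [-1.6, -0.2], [-0.2, -1.2], [-1.2, -1.2], [-0.9, -1.1], [-1.2, -0.1], [-1.0, -0.1], [0.3, 0.8], [0.0, 0.5], [-2.0, -0.5], [-0.6, 0.3], [-0.5, 0.8], [-2.1, 0.1]]
[-24.79620064  -4.89743277] [[-2.8, -0.5], [-2.3, -0.4], [-2.9, -0.4], [-2.0, -0.6], [-0.2, -1.8], [-0.9, -1.7], [-1.1, -2.3], [-1.4, -2.0], [-1.8, -0.4], [-0.2, 1.6], [-0.6, 0.2], [-0.3, 0.1]]
[[212.01712104 218.95646897]
 [290.84251198 218.83084456]]
t 2.00 hx -65.6 hy 44.3 tip above floor 74.9 yawerr 0.016 [-3.134e+00  2.000e-03 -1.503e+00] [ 0.7 -1.5  0.7] 0.0562
```

Run:
```python
from h import *
o=ctrl.get_obs();p=o["ee_pos"];Rm=R.from_euler("xyz",o["eef_rot"]).as_matrix()
T=[p+Rm@[x,0,.019] for x in(-.0405,-.028,.028,.0405)]
a=imaging.camera("scene")[:,:,::-1].copy();b=imaging.camera("wrist")[:,:,::-1].copy()
ims=[]
for im,n,(r0,c0,h,w) in((a,"scene",(120,210,67,67)),(b,"wrist",(170,160,200,200))):
    k=400/h; c=cv2.resize(im[r0:r0+h,c0:c0+w],(400,400),interpolation=cv2.INTER_CUBIC)
    for P in T:
        x=(proj(imaging.camera_model(n),P)[0]-[c0,r0]+.5)*k; cv2.circle(c,tuple(x.astype(int).tolist()),3,(255,0,255),-1)
    ims.append(c)
cv2.imwrite("pics/tips.png",np.hstack(ims))
```

```text
(no output)
```

View pics/tips.png

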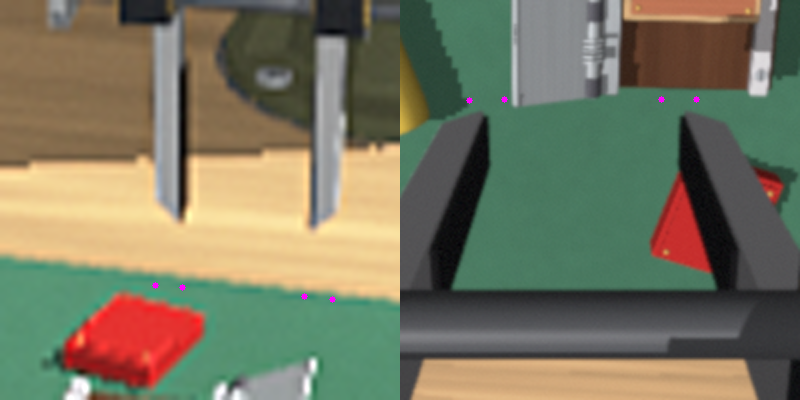

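Run:
```python
from h import *
o=ctrl.get_obs();p=o["ee_pos"];Rm=R.from_euler("xyz",o["eef_rot"]).as_matrix();print(o["time_s"],p,o["qpos"].round(3),o["eef_rot"].round(3))
ms,mw=[imaging.camera_model(n) for n in("scene","wrist")]
print(mw["attitude"],(mw["position"]-p)@Rm)
for s,w in(((183,222),(87,115)),((312,228),(285,115))):
    a=np.array(s)*67/400+[210,120]; b=np.array(w)/2+[160,170]
    r=least_squares(lambda X:np.r_[(proj(ms,X)-a)[0],(proj(mw,X)-b)[0]],p);print(r.x,(r.x-p)@Rm,r.fun.round(1))
im=imaging.camera("side")[:,:,::-1].copy()
T=[p+Rm@[x,0,.019] for x in(-.0405,-.028,.028,.0405)]
x=proj(imaging.camera_model("side"),T);print(x)
c0,r0=(x.mean(0)-[55,60]).astype(int);c=cv2.resize(im[r0:r0+90,c0:c0+110],None,fx=6,fy=6,interpolation=cv2.INTER_CUBIC)
for y in x: cv2.circle(c,tuple(((y-[c0,r0]+.5)*6).astype(int).tolist()),3,(255,0,255),-1)
cv2.imwrite("pics/side3.png",c);print(c0,r0)
```

```text
2.1 [ 0.48310774 -0.016456    0.11511365] [-0.112  0.223  1.798  0.003  1.111  1.39 ] [-3.131e+00  1.000e-03 -1.503e+00]
[-0.26052902  0.00161855 -1.50511474] [ 0.00035719 -0.07824176 -0.1981262 ]
[0.49658071 0.00808839 0.15111195] [-0.02362132 -0.0154724  -0.0358115 ] [18.  -4.   3.6 -1. ]
[ 0.49397491 -0.04262261  0.1373931 ] [ 0.02681425 -0.00930972 -0.02221454] [-22.4  -2.8  -4.9   0.3]
[[286.46328736 197.99774339]
 [286.9996506  194.02750771]
 [289.26691114 177.22096098]
 [289.74465248 173.6746395 ]]
233 125
```

View pics/side3.png

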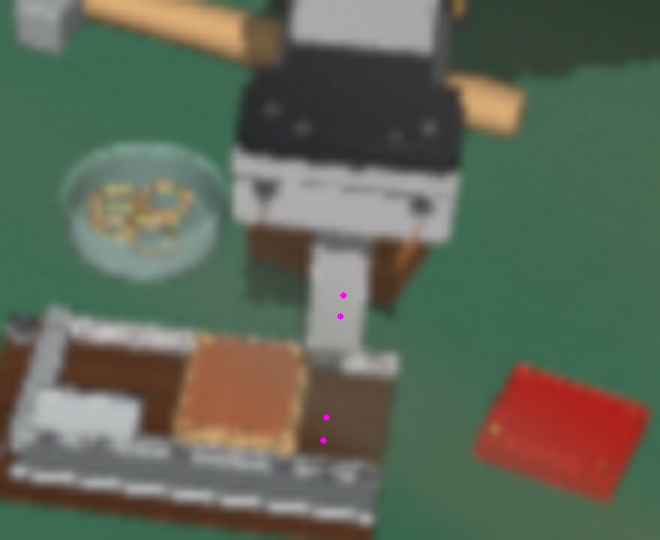

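Run:
```python
from h import *
o=ctrl.get_obs();p=o["ee_pos"];Rm=R.from_euler("xyz",o["eef_rot"]).as_matrix();print(o["time_s"],p,o["grip_width"])
ms,mw,md=[imaging.camera_model(n) for n in("scene","wrist","side")]
sd=np.array([335,352])/6+[233,125]
for s,w,u in(((312,228),(87,115),1),((183,222),(285,115),0)):
    a=np.array(s)*67/400+[210,120]; b=np.array(w)/2+[160,170]
    r=least_squares(lambda X:np.r_[(proj(ms,X)-a)[0],(proj(mw,X)-b)[0],u*(proj(md,X)-sd)[0]],p);print((r.x-p)@Rm,r.fun.round(1))
```

```text
2.15 [ 0.48313181 -0.01647739  0.11512006] 0.05644212433966387
[-0.02944574 -0.00489496 -0.01210146] [-1.2  1.4 -0.1  1.1 -3.2  0.4]
[ 0.0303649  -0.00718581 -0.01633744] [-2.  -0.3 -0.5  0.  -0.  -0. ]
```

Run:
```python
from h import *
Rm=R.from_euler("xyz",[-3.1415,.001,-1.104]).as_matrix();p=np.array([.2474,-.4909,.1871])
m=imaging.camera_model("scene")
for z in(.019,-.014):print(z,proj(m,[p+Rm@[x,0,z] for x in(-.047,.047)])*1.5625)
```

```text
0.019 [[213.60821118 151.53161321]
 [166.57827552 154.93706147]]
-0.014 [[211.37748122 136.0209079 ]
 [163.64774322 139.20391514]]
```

```bash
python3 st.py; python3 -m handwheel '[[[0.0135,0.005,0,0.016],[0,0,0,0],[0,0,0.025,0],[0,0,0.015,0],[0,0,0,0],[0,0,0,0]]]'; python3 st.py
```

```text
t 2.15 hx -64.8 hy 43.9 tip above floor 76.1 yawerr 0.015 [-3.131e+00  1.000e-03 -1.503e+00] [-0.  -0.3 -0.4] 0.0564
time_s: 2.75
ee_pos: [0.4832, -0.0311, 0.0812]
eef_rot: [-3.119, -0.001, -1.521]
force: [-0.8, -0.8, 0.7]
grip_width: 0.0565
t 2.75 hx -65.4 hy 29.2 tip above floor 42.2 yawerr -0.003 [-3.119e+00 -1.000e-03 -1.521e+00] [-0.8 -0.8  0.7] 0.0565
```

```bash
python3 -m handwheel '[[[-0.001,0.002,0.012,0],[0,0,0.004,0],[0,0,0,0]]]'; python3 -m handwheel '[[[0,0,0.004,0],[0,0,0,0]]]';python3 -m handwheel '[[[0,0,0.004,0],[0,0,0,0]]]'; python3 st.py
```

```text
time_s: 3.05
ee_pos: [0.4824, -0.03, 0.0659]
eef_rot: [-3.117, -0.001, -1.521]
force: [-0.1, -0.3, -0.2]
grip_width: 0.0565
time_s: 3.25
ee_pos: [0.4826, -0.03, 0.0618]
eef_rot: [-3.116, -0.001, -1.521]
force: [0.5, 0.7, -0.5]
grip_width: 0.0567
time_s: 3.45
ee_pos: [0.4828, -0.03, 0.0576]
eef_rot: [-3.116, -0.001, -1.521]
force: [0.0, -0.6, -0.6]
grip_width: 0.0563
t 3.45 hx -65.8 hy 30.4 tip above floor 18.6 yawerr -0.002 [-3.116e+00 -1.000e-03 -1.521e+00] [ 0.  -0.6 -0.6] 0.0563
```

No contact yet, although the stated tip length puts contact at a reading of about 25. That supports the images: the real fingertips sit about 33 mm higher. I'll look again before going lower.

```bash
cat > look.py <<'E'
import sys
from h import *
a=imaging.camera("scene")[165:240,190:275,::-1];b=imaging.camera("side")[150:225,225:335,::-1]
f=lambda x:cv2.resize(x,None,fx=400/75,fy=400/75,interpolation=cv2.INTER_CUBIC)
c=np.hstack([f(a)[:,:],f(b)]);cv2.imwrite(sys.argv[1],cv2.resize(c,(800,int(c.shape[0]*800/c.shape[1]))));print(c.shape)
E
python3 look.py pics/l1.png
```

```text
(400, 1040, 3)
```

View pics/l1.png

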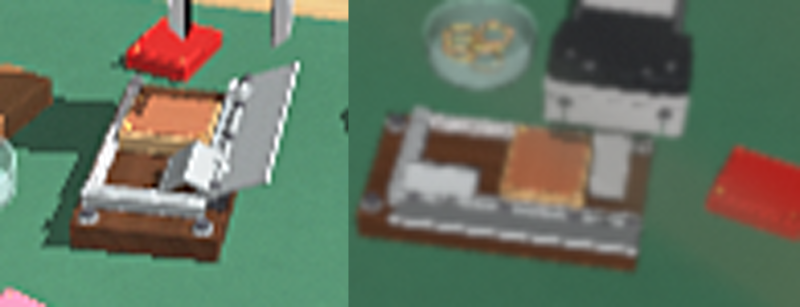

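The fingers are still well above the bar: scene tips at (180,38) and (283,45), with the bar top at (295,65). Down further, watching the force.

```bash
python3 -m handwheel '[[[0,0.0015,0.015,0],[0,0,0.004,0],[0,0,0,0]]]'; python3 -m handwheel '[[[0,0,0.004,0],[0,0,0,0]]]';python3 -m handwheel '[[[0,0,0.004,0],[0,0,0,0]]]'; python3 -m handwheel '[[[0,0,0.004,0],[0,0,0,0]]]'; python3 st.py; python3 look.py pics/l2.png
```

```text
time_s: 3.85
ee_pos: [0.4827, -0.0302, 0.0393]
eef_rot: [-3.114, -0.002, -1.521]
force: [-0.5, -0.9, -0.2]
grip_width: 0.0563
time_s: 4.05
ee_pos: [0.4832, -0.0302, 0.0357]
eef_rot: [-3.113, -0.002, -1.521]
force: [0.0, 0.4, -0.3]
grip_width: 0.0567
time_s: 4.25
ee_pos: [0.4836, -0.0303, 0.0319]
eef_rot: [-3.113, -0.002, -1.521]
force: [-0.2, 0.1, 0.1]
grip_width: 0.0566
time_s: 4.45
ee_pos: [0.4838, -0.0303, 0.0277]
eef_rot: [-3.112, -0.002, -1.521]
force: [0.7, 0.1, 0.3]
grip_width: 0.0565
t 4.45 hx -64.8 hy 30.1 tip above floor -11.3 yawerr -0.002 [-3.112e+00 -2.000e-03 -1.521e+00] [0.7 0.1 0.3] 0.0565
(400, 1040, 3)
```

View pics/l2.png

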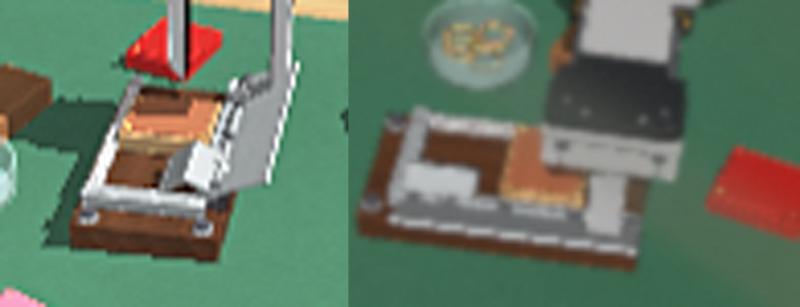

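Tips now at scene (178,78) and (280,88); the bar finger is just above or at the bar, with no force yet. Continuing in small steps.

```bash
for i in 1 2 3; do python3 -m handwheel '[[[0,0.001,0.003,0],[0,0,0,0]]]' | grep -E "ee_pos|force"; done; python3 -m handwheel '[[[0,0,0.003,0],[0,0,0,0]]]' | grep -E "ee_pos|force"; python3 st.py
```

```text
ee_pos: [0.4834, -0.0304, 0.0252]
force: [0.2, 0.1, 0.5]
ee_pos: [0.4831, -0.0304, 0.0225]
force: [-1.9, -0.6, 2.7]
ee_pos: [0.4827, -0.0304, 0.0197]
force: [-0.3, 0.6, 6.0]
ee_pos: [0.4828, -0.0301, 0.0169]
force: [0.5, 1.7, 5.7]
t 5.35 hx -65.8 hy 30.3 tip above floor -22.1 yawerr -0.003 [-3.108e+00 -2.000e-03 -1.521e+00] [0.5 1.7 5.7] 0.0567
```

Contact came at TCP z of about 0.0235, so the tips sit about 21 mm above the reported TCP. For the tips to be 10 mm above the floor I need TCP z of about 0.0085.

```bash
for i in 1 2; do python3 -m handwheel '[[[0,0,0.004,0],[0,0,0,0]]]' | grep -E "ee_pos|force"; done;  python3 -m handwheel '[[[0,0,0,0],[0,0,0,0],[0,0,0,0]]]' | grep -E "ee_pos|force"; python3 st.py; python3 look.py pics/l3.png
```

```text
ee_pos: [0.4829, -0.0299, 0.0132]
force: [-1.2, 0.4, 6.1]
ee_pos: [0.4831, -0.0302, 0.0097]
force: [-1.4, 0.5, 8.5]
ee_pos: [0.4831, -0.0301, 0.0104]
force: [-2.1, 1.3, 7.9]
t 6.05 hx -65.6 hy 30.3 tip above floor -28.6 yawerr -0.002 [-3.108e+00 -2.000e-03 -1.521e+00] [-2.1  1.3  7.9] 0.0561
(400, 1040, 3)
```

View pics/l3.png

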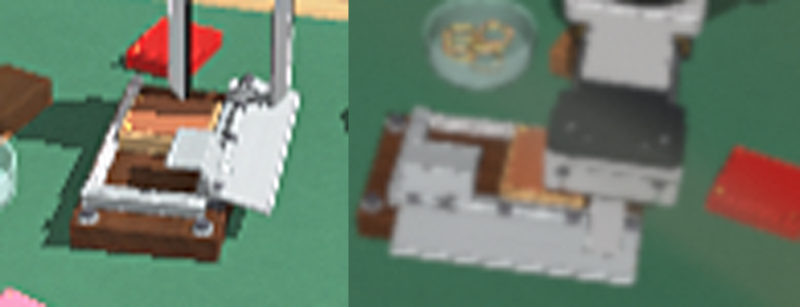

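The bar is pressed nearly level and the flap stands open (side view around (445,155)). The force is about 8 N and the plaque has not moved. Now pushing.

```bash
python3 -m handwheel '[[[0,-0.004,0.0006,0],[0,-0.004,0.0004,0],[0,-0.004,0.0004,0],[0,-0.004,0.0004,0]]]' | grep -E "ee_pos|force"; python3 st.py;  python3 -m handwheel '[[[0,-0.004,0.0004,0],[0,-0.004,0.0004,0],[0,-0.004,0.0004,0],[0,-0.004,0.0004,0],[0,0,0,0]]]' | grep -E "ee_pos|force"; python3 st.py
```

```text
ee_pos: [0.4946, -0.0287, 0.0084]
force: [-7.9, 1.3, 9.2]
t 6.55 hx -54.0 hy 31.1 tip above floor -30.6 yawerr -0.000 [-3.12  -0.    -1.519] [-7.9  1.3  9.2] 0.0566
ee_pos: [0.5057, -0.027, 0.0061]
force: [0.9, 1.2, 7.6]
t 7.05 hx -42.8 hy 32.2 tip above floor -32.9 yawerr 0.001 [-3.134e+00  2.000e-03 -1.518e+00] [0.9 1.2 7.6] 0.0565
```

```bash
python3 -m handwheel '[[[0.0015,-0.004,-0.001,0],[0,-0.004,-0.0003,0],[0,-0.004,-0.0002,0],[0,-0.004,0,0],[0,-0.004,0,0]]]' | grep -E "ee_pos|force"; python3 st.py;  python3 -m handwheel '[[[0,-0.004,0,0],[0,-0.004,0,0],[0,-0.004,0,0]]]' | grep -E "ee_pos|force"; python3 st.py; python3 look.py pics/l4.png
```

```text
ee_pos: [0.5198, -0.0261, 0.0065]
force: [-7.8, 1.8, 8.7]
t 7.55 hx -28.7 hy 32.4 tip above floor -32.5 yawerr 0.003 [ 3.133  0.005 -1.516] [-7.8  1.8  8.7] 0.0569
ee_pos: [0.5279, -0.0249, 0.0056]
force: [-8.9, 0.7, 8.5]
t 7.85 hx -20.6 hy 33.1 tip above floor -33.4 yawerr 0.003 [ 3.122  0.007 -1.515] [-8.9  0.7  8.5] 0.0563
(400, 1040, 3)
```

View pics/l4.png

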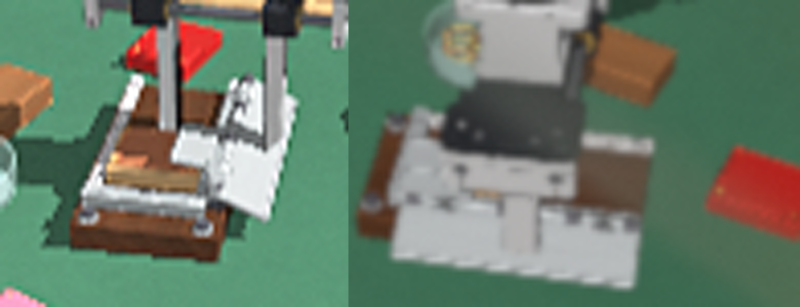

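The plaque is sliding under the raised flap, its front edge at about (150,185) near the stop. About 15 mm to go.

```bash
python3 -m handwheel '[[[0.001,-0.004,-0.001,0],[0,-0.004,-0.0003,0],[0,-0.004,-0.0003,0]]]' | grep -E "ee_pos|force"; python3 st.py; for i in 1 2; do python3 -m handwheel '[[[0,-0.004,-0.0003,0]]]' | grep -E "ee_pos|force"; python3 st.py; done
```

```text
ee_pos: [0.5366, -0.0244, 0.0061]
force: [-9.8, 0.5, 8.9]
t 8.25 hx -11.8 hy 33.2 tip above floor -32.9 yawerr 0.004 [ 3.113  0.009 -1.514] [-9.8  0.5  8.9] 0.0563
ee_pos: [0.5389, -0.0242, 0.0061]
force: [-13.7, -2.7, 14.0]
t 8.35 hx -9.5 hy 33.2 tip above floor -32.9 yawerr 0.004 [ 3.108  0.009 -1.514] [-13.7  -2.7  14. ] 0.0562
ee_pos: [0.5413, -0.024, 0.006]
force: [-12.5, 0.1, 12.0]
t 8.45 hx -7.1 hy 33.3 tip above floor -33.0 yawerr 0.005 [ 3.103  0.009 -1.514] [-12.5   0.1  12. ] 0.0567
```

```bash
for i in 1 2 3; do python3 -m handwheel '[[[0,-0.003,-0.0003,0]]]' | grep force; python3 st.py; done; python3 look.py pics/l5.png
```

```text
force: [-25.7, -1.6, 22.3]
t 8.55 hx -6.7 hy 33.3 tip above floor -33.0 yawerr 0.004 [ 3.096  0.01  -1.514] [-25.7  -1.6  22.3] 0.0565
force: [-24.8, -2.2, 23.4]
t 8.65 hx -6.9 hy 33.3 tip above floor -32.9 yawerr 0.004 [ 3.088  0.01  -1.515] [-24.8  -2.2  23.4] 0.0568
force: [-23.8, -0.8, 21.9]
t 8.75 hx -7.1 hy 33.3 tip above floor -32.8 yawerr 0.003 [ 3.079  0.01  -1.515] [-23.8  -0.8  21.9] 0.0566
(400, 1040, 3)
```

The viewing limit is reached, so I'll check the gap to the stop numerically from the wrist camera.

```bash
cat > gap.py <<'E'
from h import *
q=np.load("q.npy");m=imaging.camera_model("wrist");im=imaging.camera("wrist");np.save("w.npy",im)
def prof(y,z,xs):
    uv=proj(m,h2w(q,[(x,y,z) for x in xs])).astype(np.float32)
    return uv,cv2.remap(im,uv[:,0].copy(),uv[:,1].copy(),cv2.INTER_LINEAR)[:,0]
for y in(-14,-24):
    xs=np.arange(-4,74,2.);uv,c=prof(y,33,xs);print(y,uv[0].round(),uv[-1].round())
    print(" ".join(f"{x:.0f}:{r},{g},{b}" for x,(r,g,b) in zip(xs,c)))
E
python3 gap.py; python3 st.py
```

```text
-14 [334. 244.] [347. 107.]
-4:62,39,27 -2:62,38,26 0:64,42,30 2:63,41,29 4:113,89,65 6:112,73,54 8:112,70,51 10:115,71,52 12:111,69,51 14:112,68,51 16:112,69,51 18:110,67,50 20:110,67,49 22:113,70,51 24:110,68,50 26:112,69,52 28:115,72,53 30:113,70,51 32:112,69,51 34:114,71,52 36:114,71,53 38:113,69,53 40:109,67,49 42:111,68,50 44:110,68,51 46:115,71,52 48:190,118,87 50:176,118,87 52:214,172,126 54:117,108,100 56:181,183,187 58:182,186,189 60:179,183,187 62:177,181,184 64:176,180,183 66:105,105,108 68:101,63,44 70:107,68,48 72:107,68,48
-24 [351. 244.] [367. 107.]
-4:57,36,26 -2:56,36,25 0:54,34,25 2:56,36,25 4:116,93,69 6:115,75,55 8:111,68,49 10:115,70,52 12:113,70,52 14:112,70,52 16:114,70,53 18:110,68,49 20:110,69,50 22:113,70,50 24:109,67,49 26:113,70,52 28:115,71,52 30:114,71,52 32:112,69,50 34:113,70,51 36:115,71,52 38:112,69,51 40:108,67,49 42:112,69,51 44:111,70,51 46:180,111,81 48:191,117,87 50:178,123,90 52:214,173,126 54:113,106,100 56:180,183,186 58:182,187,191 60:179,183,186 62:177,180,184 64:178,181,185 66:101,101,103 68:91,58,40 70:97,62,43 72:98,63,44
t 8.90 hx -7.1 hy 33.3 tip above floor -32.8 yawerr 0.003 [ 3.08   0.01  -1.515] [-24.   -0.5  21.8] 0.0565
```

The plaque's top runs from x of about 4 to 54 with the stop face directly against it: it is home and held. Backing the pusher off first, then raising.

```bash
python3 -m handwheel '[[[0,0,0,0],[0,0.003,0,0],[0,0.003,0,0],[0,0.003,0,0],[0,0,0,0]]]' | grep force; python3 st.py
```

```text
force: [-2.7, 0.9, 5.2]
t 9.40 hx -13.5 hy 34.0 tip above floor -29.4 yawerr 0.002 [ 3.087  0.012 -1.517] [-2.7  0.9  5.2] 0.0564
```

```bash
python3 -m handwheel '[[[0,0.001,-0.004,0],[0,0.001,-0.004,0],[0,0.001,-0.004,0],[0,0.001,-0.004,0],[0,0.001,-0.006,0],[0,0.001,-0.01,0],[0,0.001,-0.02,0],[0,0.002,-0.03,0],[0,0.002,-0.03,0],[0,0,0,0]]]'; python3 st.py; python3 gap.py
```

```text
time_s: 10.4
ee_pos: [0.5281, -0.0256, 0.1286]
eef_rot: [3.083, 0.011, -1.516]
force: [0.7, 0.8, -0.3]
grip_width: 0.0564
t 10.40 hx -20.4 hy 32.5 tip above floor 89.6 yawerr 0.002 [ 3.083  0.011 -1.516] [ 0.7  0.8 -0.3] 0.0564
-14 [304. 168.] [308.  80.]
-4:102,65,46 -2:101,64,44 0:102,65,47 2:103,66,47 4:164,129,94 6:204,152,113 8:185,115,85 10:185,114,84 12:186,114,83 14:184,113,83 16:182,113,82 18:180,111,81 20:181,111,81 22:184,114,83 24:181,111,81 26:183,113,83 28:184,113,84 30:186,115,84 32:183,113,83 34:186,114,83 36:185,114,84 38:187,114,84 40:181,111,81 42:180,111,81 44:181,112,82 46:184,114,83 48:185,114,83 50:179,120,88 52:201,161,117 54:153,144,136 56:172,175,178 58:175,179,182 60:173,176,180 62:171,174,177 64:170,174,177 66:105,92,87 68:101,64,44 70:102,64,45 72:101,64,45
-24 [314. 168.] [320.  80.]
-4:92,59,41 -2:93,60,43 0:92,59,42 2:93,60,43 4:174,139,100 6:196,143,106 8:185,114,84 10:185,114,84 12:185,114,83 14:186,115,84 16:184,113,83 18:181,112,82 20:182,112,82 22:186,115,83 24:181,111,81 26:183,113,83 28:187,116,84 30:185,115,83 32:184,113,83 34:187,114,84 36:187,114,83 38:185,114,84 40:182,111,82 42:180,111,81 44:181,111,81 46:186,115,84 48:186,116,84 50:176,120,87 52:202,162,118 54:148,140,133 56:172,176,180 58:176,180,183 60:171,175,178 62:171,174,177 64:170,173,177 66:97,85,81 68:92,58,41 70:92,58,41 72:93,59,42
```

Still home after release, and the hand is clear with zero force. Raising a little more, then handing in.

```bash
python3 -m handwheel '[[[0,0,-0.03,0],[0,0,0,0],[0,0,0,0]]]'
python3 - <<'E'
from station import ctrl
print(ctrl.hand_in())
E
```

```text
time_s: 10.75
ee_pos: [0.5276, -0.0256, 0.1553]
eef_rot: [3.076, 0.012, -1.517]
force: [-1.2, -0.6, -0.5]
grip_width: 0.0565
the job is handed in; nothing more can be done
None
```

I clamped the plaque and handed the job in at about 10.8 s; no verdict was reported. I pressed the bar with one fingertip at about 8 N, which raised the flap. The other fingertip then pushed the plaque along the channel until it stopped against the end stop, with the push force rising to about 25 N. After that I backed the pusher off 6 mm, let the bar up, and raised the hand clear.

**Final checks:** Wrist-camera readings before and after release show the plaque at about x = 4 to 54 mm, right against the stop. The tool force was near zero once the hand was clear.

**Not checked:**
- I did not measure the flap's final angle on the plaque. That it bears on the plaque's face is inferred from the bar being released with the plaque home.
- I took no picture of the bystanders after the move. Nothing in the last picture viewed, during the push, suggested they had moved.

**Disagreement with the data given:** The real fingertips were about 21 mm above the reported tool centre (TCP), not 19 mm ahead of it. The pictures and the first contact both showed this, so I set the heights from contact. The tool also tilted up to about 0.06 rad during the push.

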